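Pin the copper leaf between its wooden formers

ROBOT

A 7-joint arm with a two-finger parallel gripper is mounted at the origin on the work surface. World frame = base frame: x ahead of the robot, y to its left, z up, the work surface at z = 0. Lengths are in m, angles in degrees, forces in N, time in s.
With the tool pointing down it reaches from about 0.425 to 0.875 m from the base axis. Payload 4.7 kg.
Tool frame: the origin (TCP) lies midway between the tips of the shut fingers; the grasp point (between the pads) lies 19 mm behind it (env.grip_depth is the distance from the TCP to the grasp point, in m); z points along the fingers, y is the line along which they close (so a half turn about z gives the same grasp; the last joint's range is limited). The gripper opens to 87 mm and grips with 3 to 60 N. Pads are 19 mm wide; open, the fingers measure 117 mm over their backs; the gripper's body (75 mm by 190 mm) begins 51 mm behind the grasp point.
Start: joints at [75.751, 18.392, -4.016, 83.108, 1.295, 78.541, -3.26], TCP at [0.169, -0.628, 0.198] pointing down, gripper open.
Joint ranges: [-163.93, 163.93], [-17.29, 119.83], [-79.2, 71.16], [3.27, 140.29], [-89.18, 269.18], [5.43, 117.66], [-154.24, 154.24]. Speed limits (degrees/s): [147.25, 147.25, 180, 180, 180, 180, 180].

INTERFACE

Orientations are given as [roll, pitch, yaw] about the fixed x, y, z axes, in that order (R = Rz(yaw) Ry(pitch) Rx(roll)).
In Python, from cell import get_obs, optics, env, nets gives the robot as it stands.
- The arm moves only by the shell command python3 -m creep 'ROWS' [FORCE]. ROWS is JSON, a list of rows, each an object of numbers: "wx", "wy", "wz": the turn, a rotation vector about the tool's x, y, z in degrees; "tx", "ty", "tz": the shift along the tool's x, y, z in mm; "gripper": the opening, from -1 (shut) to 1 (fully open). A call has 1 to 5 rows; each row is the pose to reach, as a shift and turn from the pose commanded when the call began, along the tool's axes at that moment; what a row does not reach only later rows make up. A row lasts 1/12 s, in which the tool goes at most 41.7 mm and 7.16 degrees, less where a joint would pass 70% of its speed; a pose out of reach is approached as far as the arm can. A call with a gripper value outside its range is refused whole. The fingers move at their own pace and stop on an object; FORCE is the grip in N (left out, the last holds). Time passes only in rows, so rows that repeat a pose let the fingers close. It gives the time, the measured TCP pose, the force, the opening and the grip force at its end, in the units of the state.
- get_obs(): the state, without advancing time (a new reading comes with each control period).
- optics.read_camera(name): name is "side" or "top" or "wrist"; returns (picture, depth): 384x512x3 uint8, red, green, blue; 384x512 float32, m along the optical axis (not along the pixel's ray), 0 where there is no reading.
- optics.camera_info(name): a dict with "fovy" (degrees; the focal length in pixels is half the picture's height over the tangent of half this angle, whatever the lens; pixels are square), "cx", "cy" (the principal point, pixels), "R" (3x3) and "t" (3): a world point X has camera coordinates R X + t; the wrist camera has in their place "tool_from_camera" (4x4, takes a point from camera to tool coordinates, whose origin is the TCP and whose axes are the flange's). Camera axes: x right, y down, z forward; pixel columns grow to the right and rows downward; lengths in m; the calibration is good to about 2 mm. A picture is of the moment at which its call begins: read the wrist's pose just before it. camera_info takes no time and is no camera call.
- env.sign_off(): hands the job in; it is judged then, once.
Trained networks look in the newest picture that a camera, given by its name, has taken for a name from the list of things; names that differ only in an ending like _2 or _b are one class to them, and where a whole thing is asked for, a point or a joint stands for the part that bears it (a point fixed in the world has none). Each returns a list of dicts, best first, with "confidence" (0 to 1); they miss things now and then, are a little off and sometimes report something else, mostly with a low value. They report only what shows in the picture. A call takes as long as a camera call.
- nets.look_for(query, camera): "point" ([x, y, z] in m, in world coordinates, good to about 4 mm: the middle of the surface that is visible of it).
- nets.place_of(query, camera): "point" ([x, y, z] in m, in world coordinates, good to about 4 mm: a listed point, or the origin of a listed thing).
The state is a dict: "time_s": time; "qpos": joint angles; "joint_velocities": joint speeds; "effort": joint torques, N m; "tool_pos": TCP position; "tool_rot": TCP orientation; "force": force on the tool from outside, world axes, zero at the start; "wrist_torque": the same for the moment, N m; "grip_width": finger opening in m; "grasp_force": force on a finger pad.
Only numpy, scipy, OpenCV 4.12 (cv2) and the standard library are available. Lean on these libraries where they do the work, as an engineer would, in place of code of your own. Each camera call takes 0.05 s, during which the arm holds its last target. There are 200 camera calls.

TASK

Take the red-handled pin out of the rack and push it straight down through the white wooden disc and the copper leaf into the round plywood stump below, so that the three are pinned together in line. Keep hold of the pin until it is fully home, its steel collar down on the disc, then let go and leave it standing upright.

Things in the scene. Friction and masses are not known exactly. Their poses are not given: they have to be found in the camera images.
- pin_grip (a point): centre of the right pin's red handle, 24 mm across, 50 tall. Steel collar (40 across, 6 thick) below it, underside 31 mm under this point; then a 20 mm shank, 58 long, the last 20 tapering to a 6 mm tip. z up the pin; 0.2 kg. Starts upright in a dark wood rack 70 x 230 x 66 mm, collar on its top; x across, y along its row of 3 pins 70 mm apart; the alike black and yellow ones are too short
- disc_hole (a point): centre of the hole at the upper face of the white wooden disc, 110 mm across, 18 thick, lying loose on top of the stack, 73 mm above the table. The 28 mm hole runs straight down through disc, leaf and stump, in line within a few mm. z up. With the pin home, its handle's centre is 31 mm above this point
- leaf_hole (a point): centre of the 28 mm hole at the upper face of the pointed copper leaf, 220 x 72 mm, 5 thick, lying loose between disc and stump, its tips sticking out on both sides. x along the leaf, z up
- stump_bore (a point): centre of the mouth of the 28 mm bore in the upper face of the round plywood stump, 170 mm across, 50 tall, fixed to the table; the bore goes down to the table. z up. It is 23 mm below the top of the disc

How it is judged (in metres and radians):
On the way:
1. the red-handled pin is fully home (within 8 mm) and upright while the fingers still hold it (z of pin_grip in the frame of stump_bore below 0.062 m and horizontal distance between pin_grip and stump_bore below 0.015 m and angle between pin_grip's own z axis and vertical below 0.18 rad and contact force between pin and the fingers above 0.5 N), for 0.1 s.
At the end, for the whole second after the job is handed in: The red-handled pin, released, stands in the stump's bore through disc and leaf, its collar within 8 mm of the disc, its handle's centre within 15 mm of the bore's axis and within 10 degrees of upright; disc and leaf still lie flat on the stump, their holes within 12 mm of the bore's axis (z of pin_grip in the frame of stump_bore between 0.044 and 0.062 m and horizontal distance between pin_grip and stump_bore below 0.015 m and angle between pin_grip's own z axis and vertical below 0.18 rad and horizontal distance between each of disc_hole, leaf_hole and stump_bore below 0.012 m and z of disc_hole in the frame of stump_bore between 0.017 and 0.029 m and z of leaf_hole in the frame of stump_bore between 0 and 0.01 m); the robot touches nothing.
It also fails if it takes over 38 s, if anything falls off the work surface, if the arm or the gripper's body presses on something with over 40 N, if the wrist force passes 120 N, or if a joint passes its speed limit or range.

## Working session

There is one attempt and no reset: what is moved stays moved. The work goes in short steps, Python scripts to look and compute and a shell command to move; the robot and the scene stay as the last step left them, time stands still between calls to the robot, and variables do not carry over. Pictures are saved under pics/ and viewed, at most 10 in all, crops included, and the job is handed in when it is done.

```bash
mkdir -p pics; ls
python3 - <<'E'
from cell import get_obs, optics, env, nets
import cv2, numpy as np
o=get_obs(); print(o['time_s'],o['tool_pos'],o['tool_rot'],o['grip_width'],env.grip_depth)
ims=[]
for c in ['top','side']:
    p,d=optics.read_camera(c); ims.append(p)
    for q in ['pin_grip','disc_hole','leaf_hole','stump_bore']:
        r=nets.place_of(q,c); print(c,q,[(np.round(x['point'],3),round(x['confidence'],2)) for x in r[:3]])
im=np.hstack(ims); im=cv2.resize(im,(800,300),interpolation=cv2.INTER_AREA)
cv2.imwrite('pics/a.png',im[:,:,::-1])
E
```

```text
pics
0.0 [ 0.16860029 -0.62712283  0.19693105] [-1.79887853e+02  6.81879916e-03  1.50533087e+01] 0.08729615641346715 0.0187
top pin_grip [(array([ 0.53 , -0.276,  0.097]), 0.53), (array([0.514, 0.248, 0.047]), 0.2)]
top disc_hole [(array([0.505, 0.245, 0.07 ]), 0.61)]
top leaf_hole []
top stump_bore [(array([0.511, 0.246, 0.047]), 0.58)]
side pin_grip [(array([ 0.524, -0.271,  0.098]), 0.82)]
side disc_hole [(array([0.51 , 0.243, 0.071]), 0.69)]
side leaf_hole []
side stump_bore [(array([0.51 , 0.246, 0.047]), 0.77)]
```

View pics/a.png

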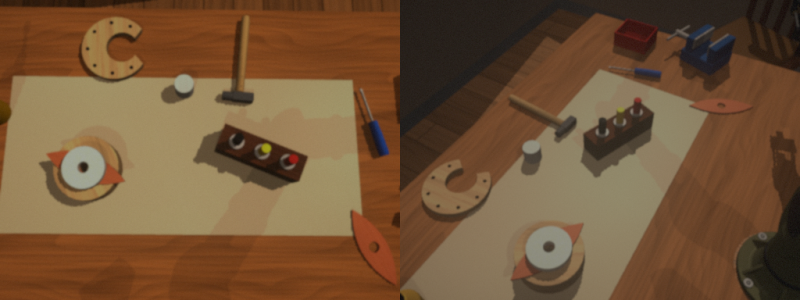

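The overview shows the rack near the right of the top view with the red pin at about (292,159), and the stack at (83,167) on the left. The network points agree with the expected heights (0.097, 0.071 and 0.047). The row of pins runs about 18° off world y, so I'll close the fingers across the row.

```bash
cat > h.py <<'E'
import sys, numpy as np
from scipy.spatial.transform import Rotation as Ro
from cell import get_obs, optics, env, nets
def Rt(o): return Ro.from_euler('xyz',o['tool_rot'],degrees=True).as_matrix()
def go(x,y,z,ang=None):
    "tool shift/turn to TCP x,y,z, tool straight down, tool y at world angle ang (deg, mod 180)"
    o=get_obs(); R=Rt(o); p=np.array(o['tool_pos'])
    cur=np.degrees(np.arctan2(R[1,1],R[0,1]))
    if ang is None: ang=cur
    ang=cur+(ang-cur+90)%180-90
    a=np.radians(ang); Y=np.array([np.cos(a),np.sin(a),0]); Z=np.array([0,0,-1.]); X=np.cross(Y,Z)
    T=np.c_[X,Y,Z]
    print('t',np.round(1000*R.T@(np.array([x,y,z])-p),1),'w',np.round(np.degrees(Ro.from_matrix(R.T@T).as_rotvec()),2),
      'q',np.round(o['qpos'],0),'t=%.2f'%o['time_s'],'p',np.round(p,4))
if __name__=='__main__': go(*map(float,sys.argv[1:]))
E
python3 h.py 0.526 -0.273 0.20 -18
```

```text
t [ 437.1 -249.7   -2. ] w [ -0.     0.   -56.94] q [76. 18. -4. 83.  1. 79. -3.] t=0.50 p [ 0.1688 -0.6277  0.1981]
```

```bash
R='x'; python3 -m creep '[{"tx":437,"ty":-250,"tz":-2,"wz":-57,"gripper":1},{"tx":437,"ty":-250,"tz":-2,"wz":-57,"gripper":1},{"tx":437,"ty":-250,"tz":-2,"wz":-57,"gripper":1},{"tx":437,"ty":-250,"tz":-2,"wz":-57,"gripper":1},{"tx":437,"ty":-250,"tz":-2,"wz":-57,"gripper":1}]'; python3 h.py 0.526 -0.273 0.20 -18
```

```text
t [ 437.1 -249.7   -2. ] w [ -0.     0.   -56.94] q [76. 18. -4. 83.  1. 79. -3.] t=0.50 p [ 0.1688 -0.6277  0.1981]validation failed for argument at $[0]...
```

```bash
python3 -m creep '[{"wx":0,"wy":0,"wz":-57,"tx":437,"ty":-250,"tz":-2,"gripper":1}]'; python3 -m creep --help | head -30;  python3 h.py 0.526 -0.273 0.20 -18
```

```text
time_s: 0.58
tool_pos: [0.1892, -0.6035, 0.1974]
tool_rot: [179.9, 0.4, 21.5]
force: [-1.8, 0.2, -0.1]
grip_width: 0.0874
grasp_force: 0.0
t [ 434.5 -183.9   -5.7] w [ -0.11   0.39 -50.48] q [74. 16. -6. 86.  2. 78.  0.] t=0.58 p [ 0.1892 -0.6035  0.1974]invalid input: not JSON, or not a number
```

All keys are needed in each row.

```bash
python3 -m creep '[{"wx":0,"wy":0,"wz":-50,"tx":430,"ty":-180,"tz":-3,"gripper":1},{"wx":0,"wy":0,"wz":-50,"tx":430,"ty":-180,"tz":-3,"gripper":1},{"wx":0,"wy":0,"wz":-50,"tx":430,"ty":-180,"tz":-3,"gripper":1},{"wx":0,"wy":0,"wz":-50,"tx":430,"ty":-180,"tz":-3,"gripper":1},{"wx":0,"wy":0,"wz":-50,"tx":430,"ty":-180,"tz":-3,"gripper":1}]' | grep time;  python3 h.py 0.526 -0.273 0.20 -18
```

```text
time_s: 1.0
t [ 2.443e+02  5.980e+01 -2.000e-01] w [  0.03   0.04 -13.63] q [ 65.   9. -17.  95.   3.  77.  16.] t=1.00 p [ 0.347  -0.4496  0.1999]
```

```bash
python3 -m creep '[{"wx":0,"wy":0,"wz":-13,"tx":240,"ty":58,"tz":0,"gripper":1},{"wx":0,"wy":0,"wz":-13,"tx":240,"ty":58,"tz":0,"gripper":1},{"wx":0,"wy":0,"wz":-13,"tx":240,"ty":58,"tz":0,"gripper":1},{"wx":0,"wy":0,"wz":-13,"tx":240,"ty":58,"tz":0,"gripper":1},{"wx":0,"wy":0,"wz":-13,"tx":240,"ty":58,"tz":0,"gripper":1}]' | grep time;  python3 h.py 0.526 -0.273 0.20 -18
cat > look.py <<'E'
import sys,cv2
from h import *
n=sys.argv[1]; qs=sys.argv[2:]
o=get_obs(); p,d=optics.read_camera('wrist'); i=optics.camera_info('wrist')
np.savez('last.npz',p=p,d=d,R=Rt(o),t=o['tool_pos'],M=i['tool_from_camera'],f=192/np.tan(np.radians(i['fovy'])/2),c=[i['cx'],i['cy']])
cv2.imwrite('pics/%s.png'%n,p[:,:,::-1])
for q in qs: print(q,[(np.round(x['point'],4),round(x['confidence'],2)) for x in nets.place_of(q,'wrist')[:3]])
E
python3 look.py b pin_grip
```

```text
time_s: 1.42
t [39.  18.5  0. ] w [ 0.05  0.04 -0.99] q [ 52.  12. -26.  92.   5.  77.   6.] t=1.42 p [ 0.4958 -0.3039  0.2   ]
pin_grip [(array([ 0.5286, -0.2769,  0.0978]), 0.87)]
```

View pics/b.png

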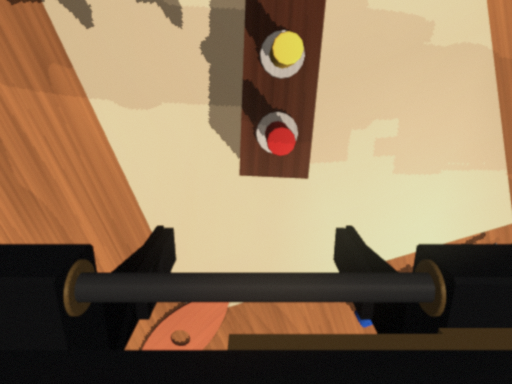

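The wrist view shows the red pin top at (281,140), yellow at (288,48), with the row nearly vertical in the image. I'll measure both by colour and depth.

```bash
cat > blob.py <<'E'
import cv2
from h import *
def pts(mask,z):
    L=np.load('last.npz'); v,u=np.nonzero(mask&(z['d']>0)); d=z['d'][v,u]
    C=np.c_[(u-z['c'][0])*d/z['f'],(v-z['c'][1])*d/z['f'],d,np.ones(len(d))]
    return (z['R']@(C@z['M'].T)[:,:3].T).T+z['t']
def top(P,lo,hi):
    P=P[(P[:,2]>lo)&(P[:,2]<hi)]; c,r=cv2.minEnclosingCircle(P[:,:2].astype(np.float32)*1000)
    return len(P),np.round(np.r_[np.array(c)/1000,P[:,2].mean()],4),'r%.1f'%r,np.round(P.mean(0),4)
E
python3 - <<'E'
from blob import *
z=np.load('last.npz'); p=z['p'].astype(int); r,g,b=p[...,0],p[...,1],p[...,2]
A=top(pts((r>120)&(g<50)&(b<60),z),.115,.13);B=top(pts((r>150)&(g>140)&(b<80),z),.115,.13)
A2=pts((r>120)&(g<50)&(b<60),z);print(len(A2),A2[:,2].min(),A2[:,2].max())
print(A,B); d=B[1]-A[1]; print(np.hypot(*d[:2]),np.degrees(np.arctan2(d[1],d[0]))-90)
E
```

```text
299 0.06468107032590023 0.12348183684096208
(295, array([ 0.529 , -0.2752,  0.1216]), 'r11.6', array([ 0.5285, -0.2703,  0.1216])) (110, array([ 0.5549, -0.2101,  0.1212]), 'r11.4', array([ 0.5516, -0.2086,  0.1212]))
0.0700629716754863 -21.69510946079683
```

Consistent: 70 mm spacing, top at 0.122, radius 12. The grasp target is (0.529, -0.2755) with TCP z 0.081.

```bash
python3 h.py 0.529 -0.2755 0.15 -21.7
```

```text
t [28.7 20.2 50.4] w [ 0.15 -0.28  3.48] q [ 52.  12. -27.  92.   5.  77.   6.] t=1.52 p [ 0.5007 -0.2967  0.2002]
```

```bash
python3 -m creep '[{"wx":0,"wy":0,"wz":3.5,"tx":28.7,"ty":20.2,"tz":50,"gripper":1},{"wx":0,"wy":0,"wz":3.5,"tx":28.7,"ty":20.2,"tz":50,"gripper":1},{"wx":0,"wy":0,"wz":3.5,"tx":28.7,"ty":20.2,"tz":50,"gripper":1},{"wx":0,"wy":0,"wz":3.5,"tx":28.7,"ty":20.2,"tz":50,"gripper":1},{"wx":0,"wy":0,"wz":3.5,"tx":28.7,"ty":20.2,"tz":50,"gripper":1}]' | grep time;  python3 h.py 0.529 -0.2755 0.081 -21.7
```

```text
time_s: 1.93
t [12.3  1.5 69.7] w [ 0.07  0.06 -0.83] q [ 49.  15. -27.  94.   7.  72.  -2.] t=1.93 p [ 0.5228 -0.2862  0.1507]
```

```bash
python3 -m creep '[{"wx":0,"wy":0,"wz":-0.8,"tx":12.3,"ty":1.5,"tz":0,"gripper":1},{"wx":0,"wy":0,"wz":-0.8,"tx":12.3,"ty":1.5,"tz":0,"gripper":1},{"wx":0,"wy":0,"wz":-0.8,"tx":12.3,"ty":1.5,"tz":35,"gripper":1},{"wx":0,"wy":0,"wz":-0.8,"tx":12.3,"ty":1.5,"tz":60,"gripper":1},{"wx":0,"wy":0,"wz":-0.8,"tx":12.3,"ty":1.5,"tz":60,"gripper":1}]' | grep time;  python3 h.py 0.529 -0.2755 0.081 -21.7
```

```text
time_s: 2.35
t [-1.5  4.1  4.4] w [-0.43 -0.04  0.04] q [ 47.  18. -27.  98.   9.  66.  -4.] t=2.35 p [ 0.5258 -0.2727  0.0854]
```

```bash
python3 -m creep '[{"wx":0,"wy":0,"wz":0,"tx":-1.5,"ty":4,"tz":4,"gripper":1},{"wx":0,"wy":0,"wz":0,"tx":-1.5,"ty":4,"tz":4,"gripper":1},{"wx":0,"wy":0,"wz":0,"tx":-1.5,"ty":4,"tz":4,"gripper":1}]' | grep time;  python3 h.py 0.529 -0.2755 0.081 -21.7
```

```text
time_s: 2.6
t [ 0.2 -5.2  6.5] w [0.18 0.02 0.01] q [ 47.  19. -27.  97.   9.  66.  -4.] t=2.60 p [ 0.5337 -0.2776  0.0875]
```

```bash
for i in 1 2; do python3 -m creep '[{"wx":0,"wy":0,"wz":0,"tx":0,"ty":0,"tz":0,"gripper":1},{"wx":0,"wy":0,"wz":0,"tx":0,"ty":0,"tz":0,"gripper":1}]' | grep time;  python3 h.py 0.529 -0.2755 0.081 -21.7; done
```

```text
time_s: 2.77
t [ 0.1 -4.5  6. ] w [0.13 0.02 0.03] q [ 47.  19. -27.  97.   9.  66.  -4.] t=2.77 p [ 0.5331 -0.2772  0.087 ]
time_s: 2.93
t [ 0.  -3.8  5.1] w [0.05 0.02 0.03] q [ 47.  19. -27.  98.   9.  66.  -4.] t=2.93 p [ 0.5325 -0.2769  0.0861]
```

```bash
python3 -m creep '[{"wx":0,"wy":0,"wz":0,"tx":0,"ty":0,"tz":0,"gripper":1},{"wx":0,"wy":0,"wz":0,"tx":0,"ty":0,"tz":0,"gripper":1},{"wx":0,"wy":0,"wz":0,"tx":0,"ty":0,"tz":0,"gripper":1},{"wx":0,"wy":0,"wz":0,"tx":0,"ty":0,"tz":0,"gripper":1},{"wx":0,"wy":0,"wz":0,"tx":0,"ty":0,"tz":0,"gripper":1}]' | grep -E 'time|force';  python3 h.py 0.529 -0.2755 0.081 -21.7; python3 look.py c pin_grip
```

```text
time_s: 3.35
force: [0.1, 0.3, 0.5]
grasp_force: 0.0
t [ 0.  -3.5  4.5] w [-0.01  0.    0.03] q [ 47.  19. -27.  98.   9.  66.  -4.] t=3.35 p [ 0.5322 -0.2768  0.0855]
pin_grip [(array([ 0.5284, -0.2725,  0.0947]), 0.87)]
```

View pics/c.png

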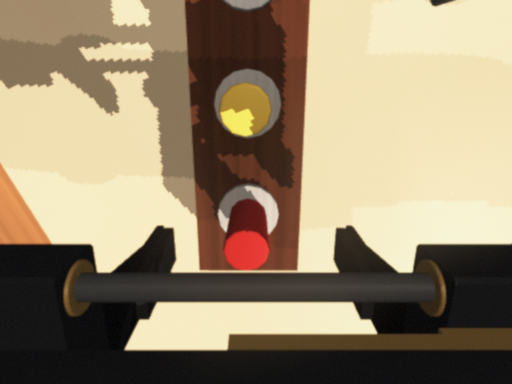

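Red handle at (247,235) sits between the fingertips (165 and 345), about 3 mm off centre, which agrees with the numbers. I'll correct, then close.

```bash
python3 - <<'E'
from blob import *
z=np.load('last.npz'); p=z['p'].astype(int); r,g,b=p[...,0],p[...,1],p[...,2]
P=pts((r>120)&(g<50)&(b<60),z); print(top(P,.117,.13),P[:,2].max())
E
python3 -m creep '[{"wx":0,"wy":0,"wz":0,"tx":0,"ty":-3.5,"tz":4,"gripper":1},{"wx":0,"wy":0,"wz":0,"tx":0,"ty":-3.5,"tz":4,"gripper":1},{"wx":0,"wy":0,"wz":0,"tx":0,"ty":-3.5,"tz":4,"gripper":1},{"wx":0,"wy":0,"wz":0,"tx":0,"ty":-3.5,"tz":4,"gripper":1},{"wx":0,"wy":0,"wz":0,"tx":0,"ty":-3.5,"tz":4,"gripper":1}]' | grep -E 'time|force';  python3 h.py 0.529 -0.2755 0.081 -21.7
```

```text
(132, array([ 0.5292, -0.2736,  0.121 ]), 'r11.6', array([ 0.5294, -0.2677,  0.121 ])) 0.12287605794261834
time_s: 3.87
force: [-0.2, -1.0, 0.8]
grasp_force: 0.0
t [ 0.1 -0.1  0.6] w [0.01 0.01 0.03] q [ 47.  19. -27.  98.   9.  65.  -4.] t=3.87 p [ 0.5291 -0.2756  0.0816]
```

Now close with 40 N.

```bash
for i in 1 2; do python3 -m creep '[{"wx":0,"wy":0,"wz":0,"tx":0,"ty":0,"tz":0,"gripper":-1},{"wx":0,"wy":0,"wz":0,"tx":0,"ty":0,"tz":0,"gripper":-1},{"wx":0,"wy":0,"wz":0,"tx":0,"ty":0,"tz":0,"gripper":-1},{"wx":0,"wy":0,"wz":0,"tx":0,"ty":0,"tz":0,"gripper":-1},{"wx":0,"wy":0,"wz":0,"tx":0,"ty":0,"tz":0,"gripper":-1}]' 40; done
```

```text
time_s: 4.28
tool_pos: [0.529, -0.2756, 0.0816]
tool_rot: [180.0, 0.0, 68.3]
force: [-0.8, -0.3, -0.2]
grip_width: 0.062
grasp_force: 0.0
time_s: 4.7
tool_pos: [0.529, -0.2755, 0.0815]
tool_rot: [-180.0, 0.0, 68.3]
force: [0.8, -1.0, -0.4]
grip_width: 0.0283
grasp_force: 0.0
```

```bash
python3 -m creep '[{"wx":0,"wy":0,"wz":0,"tx":0,"ty":0,"tz":0,"gripper":-1},{"wx":0,"wy":0,"wz":0,"tx":0,"ty":0,"tz":0,"gripper":-1},{"wx":0,"wy":0,"wz":0,"tx":0,"ty":0,"tz":0,"gripper":-1}]' 40 |grep -v tool;  python3 -m creep '[{"wx":0,"wy":0,"wz":0,"tx":0,"ty":0,"tz":-15,"gripper":-1},{"wx":0,"wy":0,"wz":0,"tx":0,"ty":0,"tz":-40,"gripper":-1},{"wx":0,"wy":0,"wz":0,"tx":0,"ty":0,"tz":-65,"gripper":-1},{"wx":0,"wy":0,"wz":0,"tx":0,"ty":0,"tz":-95,"gripper":-1},{"wx":0,"wy":0,"wz":0,"tx":0,"ty":0,"tz":-130,"gripper":-1}]' 40; python3 h.py 0.508 0.245 0.21
```

```text
time_s: 4.95
force: [0.1, 0.4, 1.0]
grip_width: 0.0228
grasp_force: 40.0
time_s: 5.37
tool_pos: [0.5277, -0.275, 0.2108]
tool_rot: [-179.8, -0.0, 68.3]
force: [1.0, -1.2, -2.0]
grip_width: 0.0232
grasp_force: 40.0
t [ 476.  -210.3    1.8] w [-0.21 -0.03 -0.  ] q [ 48.  13. -28.  89.   6.  79.  -1.] t=5.37 p [ 0.5277 -0.275   0.2108]
```

Pin held (23 mm opening, 2 N weight). Carry it to a spot 60 mm short of the stack for a close look.

```bash
python3 -m creep '[{"wx":0,"wy":0,"wz":0,"tx":35,"ty":-18,"tz":0,"gripper":-1},{"wx":0,"wy":0,"wz":0,"tx":70,"ty":-36,"tz":0,"gripper":-1},{"wx":0,"wy":0,"wz":0,"tx":105,"ty":-53,"tz":0,"gripper":-1},{"wx":0,"wy":0,"wz":0,"tx":140,"ty":-70,"tz":0,"gripper":-1},{"wx":0,"wy":0,"wz":0,"tx":175,"ty":-88,"tz":0,"gripper":-1}]'|grep grasp; python3 -m creep '[{"wx":0,"wy":0,"wz":0,"tx":35,"ty":-18,"tz":0,"gripper":-1},{"wx":0,"wy":0,"wz":0,"tx":70,"ty":-36,"tz":0,"gripper":-1},{"wx":0,"wy":0,"wz":0,"tx":105,"ty":-53,"tz":0,"gripper":-1},{"wx":0,"wy":0,"wz":0,"tx":140,"ty":-70,"tz":0,"gripper":-1},{"wx":0,"wy":0,"wz":0,"tx":175,"ty":-88,"tz":0,"gripper":-1}]'|grep grasp; python3 h.py 0.486 0.189 0.21
```

```text
grasp_force: 40.0
grasp_force: 40.0
t [ 64.6 -34.4   1.2] w [ 0.03  0.04 -0.  ] q [ 28.   3. -45. 101.   2.  77. -39.] t=6.20 p [0.4941 0.1163 0.2113]
```

```bash
python3 -m creep '[{"wx":0,"wy":0,"wz":0,"tx":30,"ty":-16,"tz":0,"gripper":-1},{"wx":0,"wy":0,"wz":0,"tx":50,"ty":-28,"tz":0,"gripper":-1},{"wx":0,"wy":0,"wz":0,"tx":60,"ty":-34,"tz":1,"gripper":-1},{"wx":0,"wy":0,"wz":0,"tx":60,"ty":-34,"tz":1,"gripper":-1},{"wx":0,"wy":0,"wz":0,"tx":60,"ty":-34,"tz":1,"gripper":-1}]'|grep grasp; python3 -m creep '[{"wx":0,"wy":0,"wz":0,"tx":0,"ty":0,"tz":0,"gripper":-1},{"wx":0,"wy":0,"wz":0,"tx":0,"ty":0,"tz":0,"gripper":-1},{"wx":0,"wy":0,"wz":0,"tx":0,"ty":0,"tz":0,"gripper":-1},{"wx":0,"wy":0,"wz":0,"tx":0,"ty":0,"tz":0,"gripper":-1},{"wx":0,"wy":0,"wz":0,"tx":0,"ty":0,"tz":0,"gripper":-1}]'|grep grasp; python3 h.py 0.486 0.189 0.21; python3 look.py d disc_hole stump_bore leaf_hole pin_grip
```

```text
grasp_force: 40.0
grasp_force: 40.0
t [ 6.4 -2.   0.5] w [ 0.01  0.01 -0.  ] q [ 23.   5. -49.  99.   4.  78. -48.] t=7.03 p [0.4855 0.1823 0.2105]
disc_hole [(array([0.5095, 0.2443, 0.0722]), 0.78)]
stump_bore [(array([0.5164, 0.2438, 0.0502]), 0.67)]
leaf_hole [(array([0.5142, 0.2438, 0.0538]), 0.62)]
pin_grip [(array([0.4894, 0.1827, 0.2265]), 0.62)]
```

View pics/d.png

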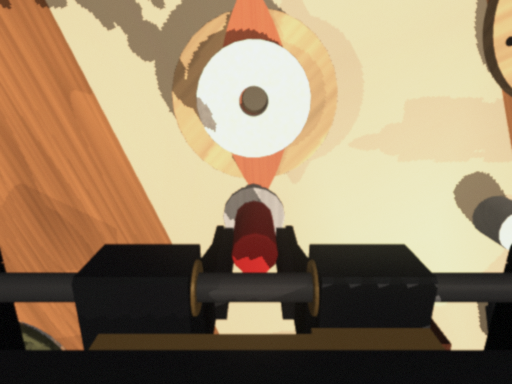

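The disc hole shows at (254,100), with the disc between columns 195 and 312. The pin is held straight, with its collar at (253,208). I'll fit circles to the disc, hole and stump.

```bash
python3 - <<'E'
from blob import *
z=np.load('last.npz'); p=z['p']; h=cv2.cvtColor(p,cv2.COLOR_RGB2HSV).astype(int)
def ray(uv,Z):  # intersect pixels with plane z=Z
    uv=np.atleast_2d(uv).astype(float); C=np.c_[(uv-z['c'])/z['f'],np.ones(len(uv))]
    M=z['M']; D=(z['R']@M[:3,:3]@C.T).T; O=z['R']@M[:3,3]+z['t']
    return O+D*((Z-O[2])/D[:,2])[:,None]
def fit(P):
    A=np.c_[2*P[:,:2],np.ones(len(P))]; s=np.linalg.lstsq(A,(P[:,:2]**2).sum(1),rcond=None)[0]
    return np.round(s[:2],4),round(2000*np.sqrt(s[2]+s[:2]@s[:2]),1)
# height map
H,W=z['d'].shape; v,u=np.mgrid[:H,:W]
C=np.stack([(u-z['c'][0])/z['f'],(v-z['c'][1])/z['f'],np.ones((H,W))],-1)*z['d'][...,None]
X=(C@z['M'][:3,:3].T+z['M'][:3,3])@z['R'].T+z['t']; zz=X[...,2]; roi=(np.hypot(u-254,v-100)<90)
m=(((zz>.066)&(zz<.080)&roi)*255).astype('uint8')
cs,hi=cv2.findContours(m,cv2.RETR_CCOMP,cv2.CHAIN_APPROX_NONE)
print('disc z',np.median(zz[m>0]))
for c,k in zip(cs,hi[0]):
    if len(c)>40: print('hole' if k[3]>=0 else 'outer',fit(ray(c[:,0],.073)))
m=(((zz>.044)&(zz<.056)&roi)); print('stump z',np.median(zz[m]))
cs,_=cv2.findContours((((zz>.04)&roi)*255).astype('uint8'),cv2.RETR_EXTERNAL,cv2.CHAIN_APPROX_NONE)
c=max(cs,key=len)[:,0]; P=ray(c,.05); q=np.hypot(*(P[:,:2]-[.51,.244]).T); P=P[(abs(q-.085)<.006)]; print('stump',fit(P),len(P))
g=p[100,254]; print('hole colour',g,'hole z',zz[100,254],zz[92,254],zz[108,254])
# pin collar
m=((zz>.195)&(zz<.21)&(np.hypot(u-253,v-208)<45)); print('collar', m.sum(), X[m].min(0),X[m].max(0))
m=((h[...,0]<8)|(h[...,0]>172))&(h[...,1]>150)&(zz>.2)&(zz<.27)&(abs(u-254)<28)&(v>195)&(v<275); print('handle',m.sum(),X[m].min(0),X[m].max(0),X[m].mean(0))
E
python3 h.py 0.51 .2444 .21
```

```text
disc z 0.07252932008494577
outer (array([0.5101, 0.2453]), np.float64(107.8))
hole (array([0.5102, 0.2454]), np.float64(28.1))
stump z 0.04978793186653717
stump (array([0.511 , 0.2443]), np.float64(166.8)) 469
hole colour [127 111  87] hole z -0.0014198251168487386 0.000954429678226898 0.001378579011666492
collar 1431 [0.46634522 0.16762507 0.19510381] [0.50565556 0.20303092 0.20992842]
handle 2581 [0.47203934 0.17053446 0.20565125] [0.49811808 0.19500437 0.25520308] [0.48775834 0.18726725 0.24243622]
t [66.2  0.3  0.5] w [ 0.    0.01 -0.  ] q [ 23.   5. -49.  99.   4.  78. -48.] t=7.28 p [0.4853 0.183  0.2105]
```

Hole (0.5102, 0.2453) fits at 28.1 mm diameter, the stump is concentric, and the pin is coaxial with the TCP to about 1 mm. I'll move above it.

```bash
python3 h.py 0.5106 .2449 .175; python3 -m creep '[{"wx":0,"wy":0,"wz":0,"tx":30,"ty":0,"tz":0,"gripper":-1},{"wx":0,"wy":0,"wz":0,"tx":55,"ty":0,"tz":0,"gripper":-1},{"wx":0,"wy":0,"wz":0,"tx":66,"ty":0,"tz":15,"gripper":-1},{"wx":0,"wy":0,"wz":0,"tx":66,"ty":0,"tz":35,"gripper":-1},{"wx":0,"wy":0,"wz":0,"tx":66,"ty":0,"tz":35,"gripper":-1}]'|grep grasp; python3 -m creep '[{"wx":0,"wy":0,"wz":0,"tx":0,"ty":0,"tz":0,"gripper":-1},{"wx":0,"wy":0,"wz":0,"tx":0,"ty":0,"tz":0,"gripper":-1},{"wx":0,"wy":0,"wz":0,"tx":0,"ty":0,"tz":0,"gripper":-1},{"wx":0,"wy":0,"wz":0,"tx":0,"ty":0,"tz":0,"gripper":-1},{"wx":0,"wy":0,"wz":0,"tx":0,"ty":0,"tz":0,"gripper":-1}]'|grep grasp; python3 h.py 0.5106 .2449 .16
```

```text
t [66.9  0.7 35.5] w [ 0.    0.01 -0.  ] q [ 23.   5. -49.  99.   4.  78. -48.] t=7.28 p [0.4853 0.183  0.2105]
grasp_force: 40.0
grasp_force: 40.0
t [ 0.8  0.1 16.5] w [ 0.09 -0.04  0.  ] q [ 16.  14. -51.  96.  12.  75. -59.] t=8.12 p [0.5102 0.2442 0.1765]
```

```bash
python3 -m creep '[{"wx":0,"wy":0,"wz":0,"tx":0.8,"ty":0,"tz":6,"gripper":-1},{"wx":0,"wy":0,"wz":0,"tx":0.8,"ty":0,"tz":13,"gripper":-1},{"wx":0,"wy":0,"wz":0,"tx":0.8,"ty":0,"tz":20,"gripper":-1},{"wx":0,"wy":0,"wz":0,"tx":0.8,"ty":0,"tz":23,"gripper":-1},{"wx":0,"wy":0,"wz":0,"tx":0.8,"ty":0,"tz":23,"gripper":-1}]'|grep force; python3 -m creep '[{"wx":0,"wy":0,"wz":0,"tx":0,"ty":0,"tz":0,"gripper":-1},{"wx":0,"wy":0,"wz":0,"tx":0,"ty":0,"tz":0,"gripper":-1},{"wx":0,"wy":0,"wz":0,"tx":0,"ty":0,"tz":0,"gripper":-1},{"wx":0,"wy":0,"wz":0,"tx":0,"ty":0,"tz":0,"gripper":-1},{"wx":0,"wy":0,"wz":0,"tx":0,"ty":0,"tz":0,"gripper":-1}]'|grep force; python3 h.py 0.5106 .2449 .0885
python3 - <<'E'
from cell import optics; import cv2
p,d=optics.read_camera('side'); i=optics.camera_info('side')
import numpy as np
c=i['R']@np.array([.5106,.2449,.085])+i['t']; f=192/np.tan(np.radians(i['fovy'])/2); u,v=int(f*c[0]/c[2]+i['cx']),int(f*c[1]/c[2]+i['cy'])
q=p[max(v-60,0):v+60,max(u-70,0):u+70]; cv2.imwrite('pics/e.png',cv2.resize(q,None,fx=4,fy=4)[:,:,::-1])
E
```

```text
force: [-0.1, -0.2, -2.5]
grasp_force: 40.0
force: [-0.6, 0.2, -2.2]
grasp_force: 40.0
t [-0.1  0.6 64.3] w [ 0.02 -0.01  0.  ] q [ 15.  16. -50.  97.  13.  73. -60.] t=8.95 p [0.5101 0.2452 0.1528]
```

View pics/e.png

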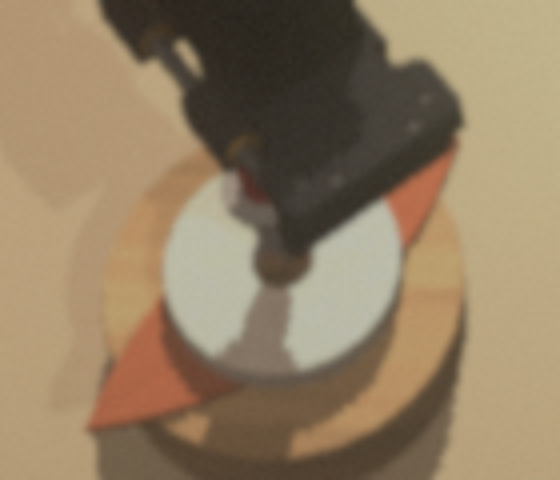

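The side view shows the shank tip just above the hole at (283,262) and lined up. Descending with force checks.

```bash
python3 -m creep '[{"wx":0,"wy":0,"wz":0,"tx":0,"ty":0.3,"tz":7,"gripper":-1},{"wx":0,"wy":0,"wz":0,"tx":0,"ty":0.3,"tz":14,"gripper":-1},{"wx":0,"wy":0,"wz":0,"tx":0,"ty":0.3,"tz":21,"gripper":-1},{"wx":0,"wy":0,"wz":0,"tx":0,"ty":0.3,"tz":28,"gripper":-1},{"wx":0,"wy":0,"wz":0,"tx":0,"ty":0.3,"tz":32,"gripper":-1}]'|grep force; python3 -m creep '[{"wx":0,"wy":0,"wz":0,"tx":0,"ty":0,"tz":0,"gripper":-1},{"wx":0,"wy":0,"wz":0,"tx":0,"ty":0,"tz":0,"gripper":-1},{"wx":0,"wy":0,"wz":0,"tx":0,"ty":0,"tz":0,"gripper":-1}]'|grep force; python3 h.py 0.5106 .2449 .0885
```

```text
force: [-0.7, -0.1, -3.2]
grasp_force: 40.0
force: [0.5, 0.6, -2.4]
grasp_force: 40.0
t [-0.2  0.3 32.2] w [ 0.01 -0.02  0.  ] q [ 14.  17. -50. 100.  14.  69. -61.] t=9.67 p [0.5104 0.2452 0.1207]
```

Contact-free. Carry on to seating.

```bash
python3 -m creep '[{"wx":0,"wy":0,"wz":0,"tx":0,"ty":0.2,"tz":7,"gripper":-1},{"wx":0,"wy":0,"wz":0,"tx":0,"ty":0.2,"tz":14,"gripper":-1},{"wx":0,"wy":0,"wz":0,"tx":0,"ty":0.2,"tz":20,"gripper":-1},{"wx":0,"wy":0,"wz":0,"tx":0,"ty":0.2,"tz":26,"gripper":-1},{"wx":0,"wy":0,"wz":0,"tx":0,"ty":0.2,"tz":29,"gripper":-1}]'|grep force; python3 -m creep '[{"wx":0,"wy":0,"wz":0,"tx":0,"ty":0,"tz":0,"gripper":-1},{"wx":0,"wy":0,"wz":0,"tx":0,"ty":0,"tz":0,"gripper":-1},{"wx":0,"wy":0,"wz":0,"tx":0,"ty":0,"tz":0,"gripper":-1}]'|grep force; python3 h.py 0.5106 .2449 .0885
```

```text
force: [0.4, -0.2, -2.3]
grasp_force: 40.0
force: [0.1, 0.7, -2.4]
grasp_force: 40.0
t [-0.2  0.1  3.2] w [ 0.01 -0.02  0.  ] q [ 13.  19. -49. 101.  16.  67. -62.] t=10.33 p [0.5106 0.2451 0.0917]
```

```bash
python3 -m creep '[{"wx":0,"wy":0,"wz":0,"tx":0,"ty":0,"tz":1.5,"gripper":-1},{"wx":0,"wy":0,"wz":0,"tx":0,"ty":0,"tz":3,"gripper":-1},{"wx":0,"wy":0,"wz":0,"tx":0,"ty":0,"tz":4,"gripper":-1},{"wx":0,"wy":0,"wz":0,"tx":0,"ty":0,"tz":4,"gripper":-1},{"wx":0,"wy":0,"wz":0,"tx":0,"ty":0,"tz":4,"gripper":-1}]'|grep force; python3 h.py 0.5106 .2449 .0885
```

```text
force: [-2.1, -1.4, 4.8]
grasp_force: 40.0
t [-0.2  0.  -0. ] w [ 0.05 -0.    0.  ] q [ 13.  19. -49. 102.  16.  66. -62.] t=10.75 p [0.5107 0.2451 0.0885]
```

The collar is seated: the force rose by 7 N at the predicted 0.0885. Hold briefly, then open partway.

```bash
python3 -m creep '[{"wx":0,"wy":0,"wz":0,"tx":0,"ty":0,"tz":0,"gripper":-1},{"wx":0,"wy":0,"wz":0,"tx":0,"ty":0,"tz":0,"gripper":-1},{"wx":0,"wy":0,"wz":0,"tx":0,"ty":0,"tz":0,"gripper":-1}]'|grep force; for i in 1 2; do python3 -m creep '[{"wx":0,"wy":0,"wz":0,"tx":0,"ty":0,"tz":0,"gripper":0.5},{"wx":0,"wy":0,"wz":0,"tx":0,"ty":0,"tz":0,"gripper":0.5},{"wx":0,"wy":0,"wz":0,"tx":0,"ty":0,"tz":0,"gripper":0.5},{"wx":0,"wy":0,"wz":0,"tx":0,"ty":0,"tz":0,"gripper":0.5},{"wx":0,"wy":0,"wz":0,"tx":0,"ty":0,"tz":0,"gripper":0.5}]'|grep gr; done
```

```text
force: [-2.3, -1.7, 5.7]
grasp_force: 40.0
grip_width: 0.0484
grasp_force: 0.0
grip_width: 0.065
grasp_force: 0.0
```

Rise straight, then back off along -x to look.

```bash
python3 -m creep '[{"wx":0,"wy":0,"wz":0,"tx":0,"ty":0,"tz":-15,"gripper":0.5},{"wx":0,"wy":0,"wz":0,"tx":0,"ty":0,"tz":-45,"gripper":0.5},{"wx":0,"wy":0,"wz":0,"tx":0,"ty":0,"tz":-80,"gripper":0.5},{"wx":0,"wy":0,"wz":0,"tx":-20,"ty":0,"tz":-115,"gripper":0.5},{"wx":0,"wy":0,"wz":0,"tx":-50,"ty":0,"tz":-125,"gripper":0.5}]'|grep force; python3 -m creep '[{"wx":0,"wy":0,"wz":0,"tx":0,"ty":0,"tz":0,"gripper":0.5},{"wx":0,"wy":0,"wz":0,"tx":0,"ty":0,"tz":0,"gripper":0.5},{"wx":0,"wy":0,"wz":0,"tx":0,"ty":0,"tz":0,"gripper":0.5},{"wx":0,"wy":0,"wz":0,"tx":0,"ty":0,"tz":0,"gripper":0.5},{"wx":0,"wy":0,"wz":0,"tx":0,"ty":0,"tz":0,"gripper":0.5}]'|grep force;  python3 look.py f pin_grip disc_hole
python3 - <<'E'
from blob import *
z=np.load('last.npz'); p=z['p'].astype(int); r,g,b=p[...,0],p[...,1],p[...,2]
P=pts((r>120)&(g<50)&(b<60),z); print(top(P,.124,.14),P[:,2].max())
E
```

```text
force: [-0.4, -0.3, 1.0]
grasp_force: 0.0
force: [0.2, 0.4, 0.2]
grasp_force: 0.0
pin_grip [(array([0.5091, 0.248 , 0.1039]), 0.56)]
disc_hole []
(39, array([0.5122, 0.2511, 0.1282]), 'r8.7', array([0.5119, 0.2543, 0.1282])) 0.13015819763309544
```

View pics/f.png

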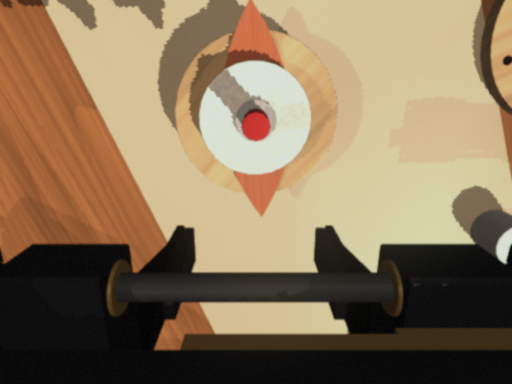

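The pin stands at (257,124), upright in the middle of the disc. Its handle centre is at z 0.104, as expected, the disc and leaf lie flat, and the gripper is clear.

```bash
python3 -c "
from cell import env; print(env.sign_off())"
```

```text
the job is handed in; nothing more can be done
None
```

I pushed the red-handled pin home through the disc and leaf into the stump, released it standing upright with the gripper clear, and handed the job in at about 13 s of the 38 s limit; no verdict came back.

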